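# Snap the core case lid shut all round

### The arm

A 6-joint arm with a two-finger parallel gripper is mounted at the origin on the work surface. World frame = base frame: x ahead of the robot, y to its left, z up, the work surface at z = 0. Lengths are in m, angles in rad, forces in N, time in s.
With the tool pointing down it reaches from about 0.35 to 0.775 m from the base axis. Payload 5.5 kg.
Tool frame: the origin (TCP) lies between the finger pads; the fingertips stand env.nose_length ahead of it and the grasp point (between the pads) lies 8 mm behind it (env.nose_length is the distance from the TCP to the fingertips, in m); z points along the fingers, y is the direction in which the jaws open and shut (so a half turn about z gives the same grasp; the last joint's range is limited). The gripper opens to 85 mm and grips with 20 to 120 N. Pads are 22 mm wide; open, the fingers measure 114 mm over their backs; the gripper's body (76 mm by 85 mm) begins 54 mm behind the grasp point. The pads swing forward as they close: fully open they stand 13 mm farther back than shut.
Start: joints at [1.073, 0.313, 0.046, 1.304, 0, 1.431], TCP at [0.201, 0.539, 0.242] pointing down, gripper open.
Joint ranges: [-2.76, 2.76], [-0.86, 1.69], [-1.03, 1.26], [-2.2, 2.34], [-1.47, 1.5], [-3.14, 3.14]. Speed limits (rad/s): [2.57, 2.57, 3.14, 3.14, 3.14, 3.14].

### API

Orientations are given as a unit quaternion [w, x, y, z].
In Python, from workcell import env gives the robot as it stands. The module is installed in compiled form; this text tells all that it offers.
- The arm moves only by the shell command python3 -m creep 'ROWS' [FORCE]. ROWS is a JSON object of lists of equal length, an entry for each row: "hand": the finger opening in mm, from 0 to 85.4; "delta_pos": the shift along the tool's x, y, z scaled (see below), a list of three; "turn": the turn about the tool's z scaled (see below). In form: {"hand": [hand, ...], "delta_pos": [[dx, dy, dz], ...], "turn": [turn, ...]}. A call has exactly 5 rows; each row shifts and turns the commanded pose from where the row before left it, along the tool's axes as they then stand; what a row does not reach is not made up. The controller multiplies each number of a shift by 0.8 m and each number of a turn by 5 degrees. A row lasts 1/12 s, in which the tool goes at most 41.7 mm and 7.16 degrees, less where a joint would pass 70% of its speed; a pose out of reach is approached as far as the arm can. A call with a number of a shift or a turn outside -1 to 1 is refused whole. A call with a gripper value outside its range is refused whole. The fingers move at their own pace and stop on an object; FORCE is the grip in N (left out, the last holds). Time passes only in rows, so rows that do not move let the fingers close, or fill a call up. It gives the time, the measured TCP pose, the force and the opening at its end, in the units of the state.
- env.get_state(): the state, without advancing time (a new reading comes with each control period).
- env.read_camera(name): name is "scene" or "side" or "wrist"; returns a dict with "pixels" (420x560x3 uint8, red, green, blue), "depth" (420x560 float32, m along the optical axis (not along the pixel's ray), 0 where there is no reading), "fx", "fy", "cx", "cy" (pixels), "origin" and "orientation" of the camera in the world. Camera axes: x right, y down, z forward; pixel columns grow to the right and rows downward; lengths in m; the calibration is good to about 2 mm. A picture is of the moment at which its call begins.
- env.hand_in(): hands the job in, once; it reports no verdict.
Trained networks look in the newest picture that a camera, given by its name, has taken for a name from the list of things; names that differ only in an ending like _2 or _b are one class to them, and where a whole thing is asked for, a point or a joint stands for the part that bears it (a point fixed in the world has none). Each returns a list of dicts, best first, with "score" (0 to 1); they miss things now and then, are a little off and sometimes report something else, mostly with a low value. They report only what shows in the picture. A call takes as long as a camera call. They do not tell look-alikes from the thing itself.
- env.find_in(camera, target): "location" ([row, column] in pixels, amid what is visible of it).
- env.pinpoint(camera, target): "location" ([row, column] in pixels: a listed point, or the origin of a listed thing).
The state is a dict: "clock": time; "joint_pos": joint angles; "qvel": joint speeds; "tau": joint torques, N m; "tcp_pos": TCP position; "orientation": TCP orientation; "wrist_force": force on the tool from outside, world axes, zero at the start; "ft_torque": the same for the moment, N m; "finger_gap": finger opening in m.
Only numpy, scipy, OpenCV 4.12 (cv2) and the standard library are available. Lean on these libraries where they do the work, as an engineer would, in place of code of your own. Each camera call takes 0.05 s, during which the arm holds its last target.

### The job

The round core case on the white rest has a blue snap lid, and its rim still stands up all round: with the fingertips, press the rim down section by section until all six sections have clicked shut, then let go. Press, do not slam; do not pick up or shove the case, and leave the spool, roller and wrench where they are.

Things in the scene. Friction and masses are not known exactly. Their poses are not given: they have to be found in the camera images.
- rest: Fixed round support on the bench: a white nylon disc, 230 mm across, on a black foot. Its top is 20 mm above the bench. Origin at the centre of its underside.
- case: Loose round core case (1.6 kg or so) on the white rest: black wall 180 mm across, 43 mm high, with a blue snap lid whose flat middle (92 mm across, black disc 40 mm across in it) is fixed with its top 50 mm above the case's underside (the black disc 3 mm more). Around the middle the lid's rim is cut by radial slots into six equal blue sections. The lid stands a firm press but not a blow of over 60 N. Origin at the centre of the underside, z up along the case's axis.
- spool: Bystander: spool of copper wire with white end flanges, standing on end, 64 mm across, 60 mm high. Origin at the centre of its underside.
- roller: Bystander: black rubber roller standing on a white flange 60 mm across, steel shaft end on top, 60 mm high. Origin at the centre of its underside.
- wrench: Bystander: steel wrench, 150 mm long, lying flat on the bench. Origin about mid-length, on its underside.
- mark0 (a point): The white round press mark (16 mm across) on the top of lid section 0: its centre, 84 mm from the case's axis, at 0 degrees counter-clockwise from the case's own x axis. It moves with the section: about 50 mm above the case's underside when shut, about 8 mm higher when open.
- section0 (a joint): Tilt of lid section 0 (a 55 degree piece of the rim, from 50 to 95 mm radius, hinged along its inner edge), rad: 0 = open, outer edge raised 10 mm with the orange band on the case wall showing under it; 0.22 = clicked shut, flush with the lid's middle. A snap spring: pressing down at the mark takes about 6 N at first and less further on; past 0.13 it pulls itself shut and stays; let go before that it springs back open. All start open.
- mark1 (a point): The white round press mark (16 mm across) on the top of lid section 1: its centre, 84 mm from the case's axis, at 60 degrees counter-clockwise from the case's own x axis. It moves with the section: about 50 mm above the case's underside when shut, about 8 mm higher when open.
- section1 (a joint): Tilt of lid section 1 (a 55 degree piece of the rim, from 50 to 95 mm radius, hinged along its inner edge), rad: 0 = open, outer edge raised 10 mm with the orange band on the case wall showing under it; 0.22 = clicked shut, flush with the lid's middle. A snap spring: pressing down at the mark takes about 6 N at first and less further on; past 0.13 it pulls itself shut and stays; let go before that it springs back open. All start open.
- mark2 (a point): The white round press mark (16 mm across) on the top of lid section 2: its centre, 84 mm from the case's axis, at 120 degrees counter-clockwise from the case's own x axis. It moves with the section: about 50 mm above the case's underside when shut, about 8 mm higher when open.
- section2 (a joint): Tilt of lid section 2 (a 55 degree piece of the rim, from 50 to 95 mm radius, hinged along its inner edge), rad: 0 = open, outer edge raised 10 mm with the orange band on the case wall showing under it; 0.22 = clicked shut, flush with the lid's middle. A snap spring: pressing down at the mark takes about 6 N at first and less further on; past 0.13 it pulls itself shut and stays; let go before that it springs back open. All start open.
- mark3 (a point): The white round press mark (16 mm across) on the top of lid section 3: its centre, 84 mm from the case's axis, at 180 degrees counter-clockwise from the case's own x axis. It moves with the section: about 50 mm above the case's underside when shut, about 8 mm higher when open.
- section3 (a joint): Tilt of lid section 3 (a 55 degree piece of the rim, from 50 to 95 mm radius, hinged along its inner edge), rad: 0 = open, outer edge raised 10 mm with the orange band on the case wall showing under it; 0.22 = clicked shut, flush with the lid's middle. A snap spring: pressing down at the mark takes about 6 N at first and less further on; past 0.13 it pulls itself shut and stays; let go before that it springs back open. All start open.
- mark4 (a point): The white round press mark (16 mm across) on the top of lid section 4: its centre, 84 mm from the case's axis, at 240 degrees counter-clockwise from the case's own x axis. It moves with the section: about 50 mm above the case's underside when shut, about 8 mm higher when open.
- section4 (a joint): Tilt of lid section 4 (a 55 degree piece of the rim, from 50 to 95 mm radius, hinged along its inner edge), rad: 0 = open, outer edge raised 10 mm with the orange band on the case wall showing under it; 0.22 = clicked shut, flush with the lid's middle. A snap spring: pressing down at the mark takes about 6 N at first and less further on; past 0.13 it pulls itself shut and stays; let go before that it springs back open. All start open.
- mark5 (a point): The white round press mark (16 mm across) on the top of lid section 5: its centre, 84 mm from the case's axis, at 300 degrees counter-clockwise from the case's own x axis. It moves with the section: about 50 mm above the case's underside when shut, about 8 mm higher when open.
- section5 (a joint): Tilt of lid section 5 (a 55 degree piece of the rim, from 50 to 95 mm radius, hinged along its inner edge), rad: 0 = open, outer edge raised 10 mm with the orange band on the case wall showing under it; 0.22 = clicked shut, flush with the lid's middle. A snap spring: pressing down at the mark takes about 6 N at first and less further on; past 0.13 it pulls itself shut and stays; let go before that it springs back open. All start open.
There are look-alikes about, which are no part of the job. Of the things like the case, leave any that is brown or grey; of the rest the smaller one is meant.

How it is judged:
At the end, for the whole second after the job is handed in: All six lid sections clicked shut (joint above 0.20 of 0.22 rad), the case upright, at rest and within 30 mm of where it stood, the bystanders within 25 mm of where they stood (value of joint each of section0, section1, section2, section3, section4, section5 above 0.2 rad and distance of case from where it was at the start of the episode below 0.03 m and angle between case's own z axis and vertical below 0.05 rad and linear speed of case below 0.02 m/s and distance of each of spool, roller, wrench from where it was at the start of the episode below 0.025 m); the robot touches nothing.
It fails at once if the case is lifted off its rest (15 mm or more) (z of case in the frame of rest above 0.035 m).
It fails at once if the case is shoved 30 mm or more (distance of case from where it was at the start of the episode above 0.03 m).
It fails at once if the lid is slammed (more than 60 N) (contact force between any of the fingers, the arm and case above 60 N).
It fails at once if the case is pressed with the arm or the gripper's body instead of the fingers (contact force between the arm and case above 5 N and contact force between the fingers and case below 1 N).
It fails at once if a bystander is moved 25 mm or more, or lifted (distance of any of spool, roller, wrench from where it was at the start of the episode above 0.025 m).
It also fails if it takes over 48 s, if anything falls off the work surface, if the arm or the gripper's body presses on something with over 40 N, if the wrist force passes 120 N, or if a joint passes its speed limit or range.

## Working session

There is one attempt and no reset: what is moved stays moved. The work goes in short steps, Python scripts to look and compute and a shell command to move; the robot and the scene stay as the last step left them, time stands still between calls to the robot, and variables do not carry over. Pictures are saved under pics/ and viewed, and the job is handed in when it is done.

```bash
mkdir -p pics; cat > h.py <<'E'
from workcell import env
import numpy as np, cv2
from scipy.spatial.transform import Rotation as R
def rot(q): return R.from_quat([q[1],q[2],q[3],q[0]]).as_matrix()
def snap(n,f=None):
    c=env.read_camera(n)
    if f: cv2.imwrite('pics/'+f,c['pixels'][:,:,::-1])
    return c
def to3(c,r,col,z=None):
    ray=rot(c['orientation'])@np.array([(col-c['cx'])/c['fx'],(r-c['cy'])/c['fy'],1])
    o=np.array(c['origin'])
    if z is not None: return o+ray*(z-o[2])/ray[2]
    return o+ray*c['depth'][int(round(r)),int(round(col))]
E
python3 - <<'E'
from h import *
s=env.get_state();print(s,env.nose_length)
for n in ['scene','side']:
    c=snap(n,n+'0.png')
    print(n,c['origin'])
    for t in ['case','spool','roller','wrench','rest','mark0','mark1','mark2','mark3','mark4','mark5']:
        for d in env.pinpoint(n,t)[:4]:
            r,k=d['location']; print(t,round(d['score'],2),round(r),round(k),np.round(to3(c,r,k),3))
print(env.get_state()['clock'])
E
```

```text
{'clock': 0.0, 'joint_pos': array([ 1.07335219e+00,  3.14019068e-01,  4.49705054e-02,  1.30357319e+00,
       -4.02980653e-05,  1.43118660e+00]), 'qvel': array([ 0.00099422, -0.00021706, -0.00076394,  0.00083078, -0.00149787,
        0.00130702]), 'tau': array([-1.40266457e-04, -4.80628538e+01,  2.98532510e+01,  1.94212329e-02,
       -3.89715115e-04,  6.00026823e-06]), 'tcp_pos': array([0.20118326, 0.53813796, 0.24139475]), 'orientation': array([-2.66697002e-04,  1.77964074e-01,  9.84036562e-01, -8.73111655e-04]), 'wrist_force': array([-0.04267228,  0.08790304,  0.02970535]), 'ft_torque': array([-0.05534881,  0.01277904,  0.01495698]), 'finger_gap': 0.08514193339503183} 0.011
scene [ 1.05707419 -0.3850392   1.09666194]
case 0.96 149 371 [0.54  0.516 0.071]
case 0.72 136 255 [0.237 0.297 0.074]
case 0.65 240 262 [0.545 0.04  0.072]
case 0.56 355 208 [ 0.678 -0.261  0.05 ]
spool 0.68 207 303 [0.529 0.219 0.035]
roller 0.97 300 277 [ 0.691 -0.048  0.047]
wrench 0.55 284 196 [ 0.487 -0.156  0.002]
rest 0.6 252 242 [ 0.537 -0.025  0.073]
mark0 0.95 364 176 [ 0.644 -0.328  0.059]
mark0 0.
[... 1519 characters left out ...]
 0.91 308 345 [ 0.603 -0.184  0.059]
mark2 0.95 344 346 [ 0.587 -0.278  0.059]
mark2 0.94 298 380 [ 0.689 -0.158  0.058]
mark2 0.92 176 168 [0.102 0.427 0.081]
mark2 0.91 308 345 [ 0.603 -0.184  0.059]
mark3 0.95 344 346 [ 0.587 -0.278  0.059]
mark3 0.94 298 380 [ 0.689 -0.158  0.058]
mark3 0.92 176 168 [0.102 0.427 0.081]
mark3 0.91 308 345 [ 0.603 -0.184  0.059]
mark4 0.95 344 346 [ 0.587 -0.278  0.059]
mark4 0.94 298 380 [ 0.689 -0.158  0.058]
mark4 0.92 176 168 [0.102 0.427 0.081]
mark4 0.91 308 345 [ 0.603 -0.184  0.059]
mark5 0.95 344 346 [ 0.587 -0.278  0.059]
mark5 0.94 298 380 [ 0.689 -0.158  0.058]
mark5 0.92 176 168 [0.102 0.427 0.081]
mark5 0.91 308 345 [ 0.603 -0.184  0.059]
1.2
```

View pics/scene0.png

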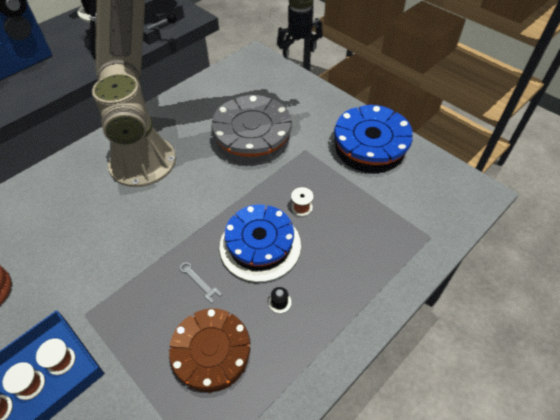

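View pics/side0.png

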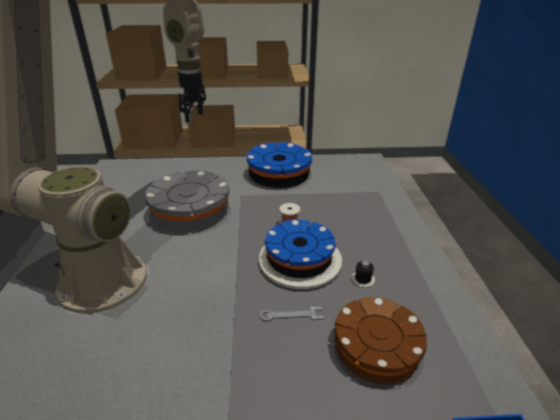

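The target is the smaller blue case on the white rest: scene picture about (row 236, col 260), side picture about (243, 300). The larger blue case at the back and the grey and brown ones are decoys. Next I fit the marks by colour.

```bash
cat > meas.py <<'E'
from h import *
from scipy.optimize import least_squares
def marks(n,c,box,z=0.078):
    r0,r1,c0,c1=box
    p=c['pixels'].astype(int)
    sub=p[r0:r1,c0:c1]
    blue=((sub[...,2]-sub[...,0])>60).astype(np.uint8)
    cnt,_=cv2.findContours(blue,cv2.RETR_EXTERNAL,cv2.CHAIN_APPROX_NONE)
    h=cv2.convexHull(max(cnt,key=cv2.contourArea))
    m=np.zeros_like(blue); cv2.fillConvexPoly(m,h,1)
    w=((sub.min(-1)>130)&(m>0)).astype(np.uint8)
    k,lab,st,ce=cv2.connectedComponentsWithStats(w)
    out=[]
    for i in range(1,k):
        if st[i,4]>=8:
            r,q=ce[i,1]+r0,ce[i,0]+c0
            out.append((to3(c,r,q,z)[:2],st[i,4],to3(c,r,q)[2],r,q))
    return out
def fit(P,Rr=0.084):
    P=np.array(P)
    def f(v):
        a=np.arctan2(*(P-v[:2]).T[::-1]); k=np.round((a-v[2])/(np.pi/3))
        t=v[2]+k*np.pi/3
        return (v[:2]+Rr*np.c_[np.cos(t),np.sin(t)]-P).ravel()
    best=min((least_squares(f,[*P.mean(0),t]) for t in np.linspace(0,1,7)),key=lambda s:s.cost)
    return best.x,np.abs(best.fun).max()
E
python3 - <<'E'
from meas import *
for n,b in [('scene',(195,280,215,305)),('side',(215,285,255,345))]:
    c=snap(n); o=marks(n,c,b)
    for x in o: print(np.round(x[0],4),x[1],round(float(x[2]),3),np.round(x[3:]))
    if len(o)>=4: print(n,fit([x[0] for x in o]))
E
```

```text
[0.4473 0.0853] 32 0.078 [209. 250.]
[0.5159 0.1314] 29 0.076 [213. 279.]
[0.4538 0.0029] 30 0.08 [227. 230.]
[0.5895 0.0961] 28 0.082 [236. 288.]
[ 0.5278 -0.0329] 28 0.081 [251. 238.]
[0.5961 0.0132] 28 0.078 [256. 268.]
scene (array([0.52174668, 0.04932754, 0.59794237]), np.float64(0.0017011230410379219))
[0.5163 0.1307] 20 0.077 [222. 295.]
[0.5911 0.0949] 20 0.076 [228. 322.]
[0.4481 0.0839] 18 0.075 [232. 272.]
[0.5977 0.0136] 18 0.079 [246. 330.]
[0.4548 0.0023] 16 0.076 [251. 276.]
[ 0.529  -0.0334] 14 0.077 [259. 306.]
side (array([0.52283413, 0.04867542, 0.60180981]), np.float64(0.0017507068602743703))
```

```bash
python3 -m creep '{"hand":[0,0,0,0,0],"delta_pos":[[0,0,0],[0,0,0],[0,0,0],[0,0,0],[0,0,0]],"turn":[-0.82,-0.82,-0.82,-0.82,-0.82]}' 30
```

```text
clock: 1.72
tcp_pos: [0.2014, 0.5386, 0.2423]
orientation: [0.0, -0.002, 1.0, 0.0]
wrist_force: [0.1, -0.3, -0.0]
finger_gap: 0.0256
```

```bash
for i in 1 2; do python3 -m creep '{"hand":[0,0,0,0,0],"delta_pos":[[-0.026,-0.034,0],[-0.026,-0.034,0],[-0.026,-0.034,0],[-0.026,-0.034,0],[-0.026,-0.034,0]],"turn":[0,0,0,0,0]}'; done
python3 -m creep '{"hand":[0,0,0,0,0],"delta_pos":[[-0.026,-0.034,0.02],[-0.026,-0.034,0.02],[-0.026,-0.034,0.02],[-0.026,-0.034,0.02],[-0.026,-0.034,0.02]],"turn":[0,0,0,0,0]}'
```

```text
clock: 2.13
tcp_pos: [0.306, 0.4014, 0.2424]
orientation: [0.0, -0.0, 1.0, 0.0]
wrist_force: [1.3, 0.7, -1.4]
finger_gap: -0.0001
clock: 2.55
tcp_pos: [0.4102, 0.2652, 0.2426]
orientation: [0.0, -0.0, 1.0, 0.0]
wrist_force: [1.1, -0.4, -0.9]
finger_gap: -0.0003
clock: 2.97
tcp_pos: [0.5143, 0.1291, 0.1618]
orientation: [0.0, 0.0, 1.0, 0.0]
wrist_force: [0.2, 0.7, 0.9]
finger_gap: 0.0
```

```bash
python3 -m creep '{"hand":[0,0,0,0,0],"delta_pos":[[-0.0025,0.001,0.03],[0,0,0.03],[0,0,0.01],[0,0,0],[0,0,0]],"turn":[0,0,0,0,0]}'
python3 - <<'E'
from h import *
c=snap('side','side1.png'); cv2.imwrite('pics/side1z.png',cv2.resize(c['pixels'][150:310,200:400,::-1],(800,640))[:600])
c=snap('scene'); cv2.imwrite('pics/scene1z.png',cv2.resize(c['pixels'][150:300,180:380,::-1],(800,600)))
print(env.get_state()['wrist_force'],env.get_state()['tcp_pos'])
E
```

```text
clock: 3.38
tcp_pos: [0.5151, 0.1316, 0.1066]
orientation: [-0.0, -0.0, 1.0, 0.0]
wrist_force: [-0.6, 0.4, 1.2]
finger_gap: 0.0
[-0.5083739   0.0587785   0.38957121] [0.51626178 0.13197762 0.10790685]
```

View pics/side1z.png

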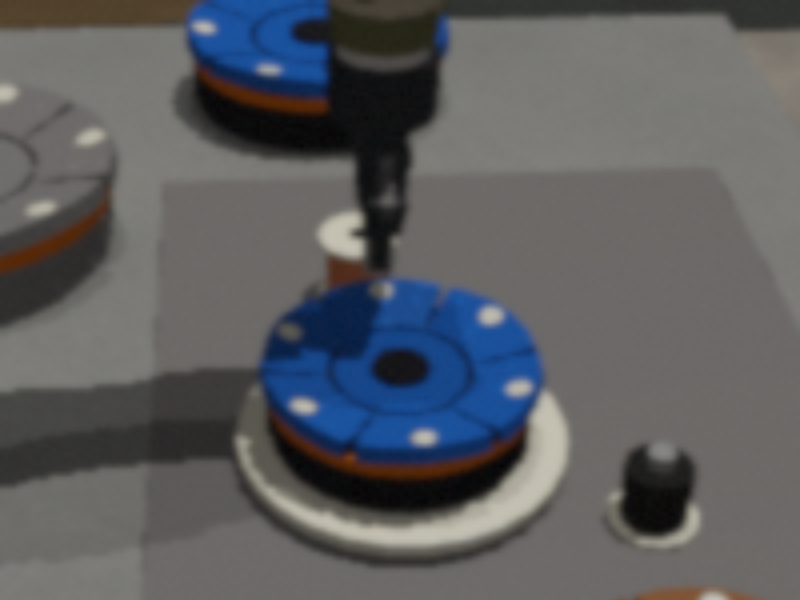

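View pics/scene1z.png

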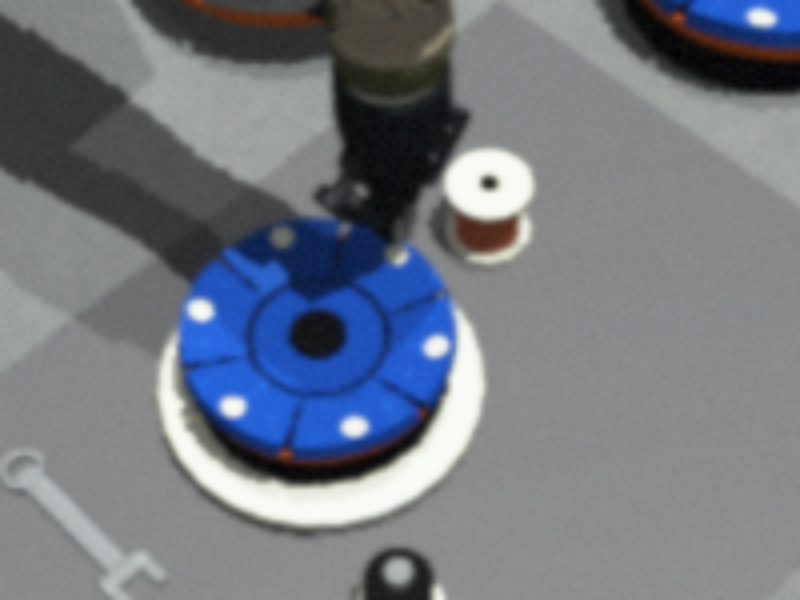

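The fingertips stand over the rear mark (side zoom 380,275), clear of the spool. Descending slowly.

```bash
python3 -m creep '{"hand":[0,0,0,0,0],"delta_pos":[[0,0,0.01],[0,0,0.005],[0,0,0.003],[0,0,0.003],[0,0,0.0025]],"turn":[0,0,0,0,0]}'
```

```text
clock: 3.9
tcp_pos: [0.5155, 0.132, 0.0878]
orientation: [0.0, -0.0, 1.0, 0.001]
wrist_force: [-1.1, 0.9, 2.9]
finger_gap: 0.0002
```

```bash
python3 -m creep '{"hand":[0,0,0,0,0],"delta_pos":[[0,0,0.0012],[0,0,0.0012],[0,0,0.0012],[0,0,0.0012],[0,0,0]],"turn":[0,0,0,0,0]}'
```

```text
clock: 4.32
tcp_pos: [0.5151, 0.1312, 0.0832]
orientation: [-0.0, 0.0, 1.0, -0.0]
wrist_force: [0.0, -0.3, 0.2]
finger_gap: -0.0001
```

```bash
python3 -m creep '{"hand":[0,0,0,0,0],"delta_pos":[[0,0,0.0012],[0,0,0],[0,0,-0.012],[0,0,-0.02],[0,0,0]],"turn":[0,0,0,0,0]}'
python3 - <<'E'
from h import *
c=snap('side'); cv2.imwrite('pics/side2z.png',cv2.resize(c['pixels'][150:310,200:400,::-1],(750,600)))
E
```

```text
clock: 4.73
tcp_pos: [0.5172, 0.1316, 0.1113]
orientation: [0.002, -0.0, 1.0, 0.0]
wrist_force: [0.8, -0.8, 0.5]
finger_gap: 0.0001
```

View pics/side2z.png

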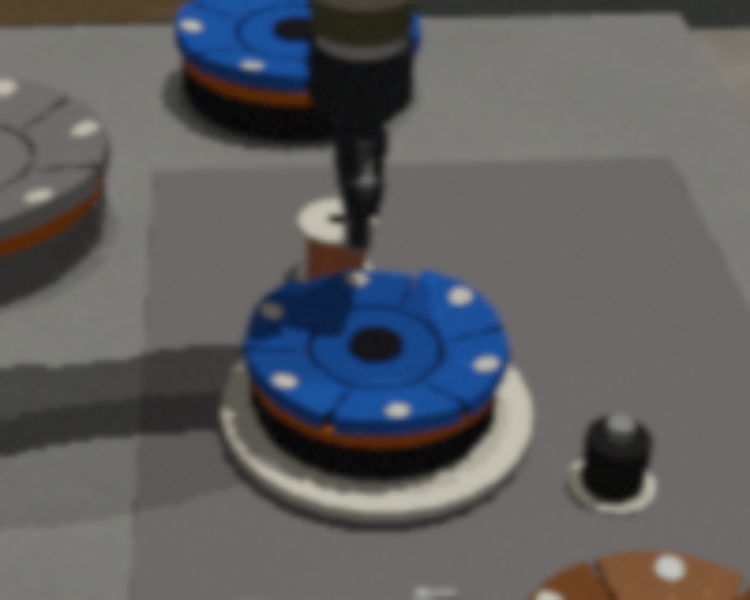

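The rear section is shut: its mark is now level with the lid's middle. Next is the mark at (0.4475, 0.085).

```bash
python3 -m creep '{"hand":[0,0,0,0,0],"delta_pos":[[0.0285,-0.0194,0],[0.0285,-0.0194,0],[0.0285,-0.0194,0],[0,0,0],[0,0,0.009]],"turn":[0,0,0,0,0]}'
python3 -m creep '{"hand":[0,0,0,0,0],"delta_pos":[[0,0,0.005],[0,0,0.004],[0,0,0.003],[0,0,0.002],[0,0,0.002]],"turn":[0,0,0,0,0]}'
python3 -m creep '{"hand":[0,0,0,0,0],"delta_pos":[[0,0,0.0015],[0,0,0.0015],[0,0,0.0015],[0,0,0.0012],[0,0,0]],"turn":[0,0,0,0,0]}'
```

```text
clock: 5.2
tcp_pos: [0.4469, 0.0845, 0.1018]
orientation: [0.001, 0.001, 1.0, 0.0]
wrist_force: [1.3, 0.2, 0.6]
finger_gap: -0.0002
clock: 5.62
tcp_pos: [0.4471, 0.0854, 0.0881]
orientation: [-0.0, -0.0, 1.0, 0.0]
wrist_force: [-1.9, 0.8, 3.2]
finger_gap: -0.0003
clock: 6.03
tcp_pos: [0.447, 0.0847, 0.0834]
orientation: [-0.0, 0.0, 1.0, -0.0]
wrist_force: [-0.3, 0.2, 0.2]
finger_gap: -0.0005
```

```bash
python3 -m creep '{"hand":[0,0,0,0,0],"delta_pos":[[0,0,0.0012],[0,0,0],[0,0,-0.012],[0,0,-0.02],[0,0,0]],"turn":[0,0,0,0,0]}'
python3 -m creep '{"hand":[0,0,0,0,0],"delta_pos":[[-0.0026,-0.0346,0],[-0.0026,-0.0346,0],[-0.0026,-0.0346,0],[0,0,0],[0,0,0.009]],"turn":[0,0,0,0,0]}'
python3 -m creep '{"hand":[0,0,0,0,0],"delta_pos":[[0,0,0.005],[0,0,0.004],[0,0,0.003],[0,0,0.002],[0,0,0.002]],"turn":[0,0,0,0,0]}'
python3 -m creep '{"hand":[0,0,0,0,0],"delta_pos":[[0,0,0.0015],[0,0,0.0015],[0,0,0.0015],[0,0,0.0012],[0,0,0]],"turn":[0,0,0,0,0]}'
```

```text
clock: 6.45
tcp_pos: [0.4488, 0.0849, 0.1112]
orientation: [0.002, 0.0, 1.0, 0.0]
wrist_force: [-0.1, 0.4, 0.7]
finger_gap: 0.0001
clock: 6.87
tcp_pos: [0.4546, 0.0006, 0.1022]
orientation: [0.002, 0.001, 1.0, -0.0]
wrist_force: [-0.2, -0.6, 0.4]
finger_gap: 0.0001
clock: 7.28
tcp_pos: [0.4524, 0.0024, 0.0882]
orientation: [-0.001, -0.001, 1.0, -0.0]
wrist_force: [-2.9, -1.2, 3.7]
finger_gap: -0.0001
clock: 7.7
tcp_pos: [0.4534, 0.0019, 0.0836]
orientation: [0.0, -0.0, 1.0, 0.0]
wrist_force: [0.1, 0.8, 0.7]
finger_gap: 0.0001
```

```bash
python3 -m creep '{"hand":[0,0,0,0,0],"delta_pos":[[0,0,0.0012],[0,0,0],[0,0,-0.012],[0,0,-0.02],[0,0,0]],"turn":[0,0,0,0,0]}'
python3 - <<'E'
from h import *
c=snap('side'); cv2.imwrite('pics/side3z.png',cv2.resize(c['pixels'][150:310,200:400,::-1],(750,600)))
E
```

```text
clock: 8.12
tcp_pos: [0.455, 0.0015, 0.1112]
orientation: [0.002, 0.0, 1.0, -0.0]
wrist_force: [0.9, 0.9, -0.2]
finger_gap: -0.0003
```

View pics/side3z.png

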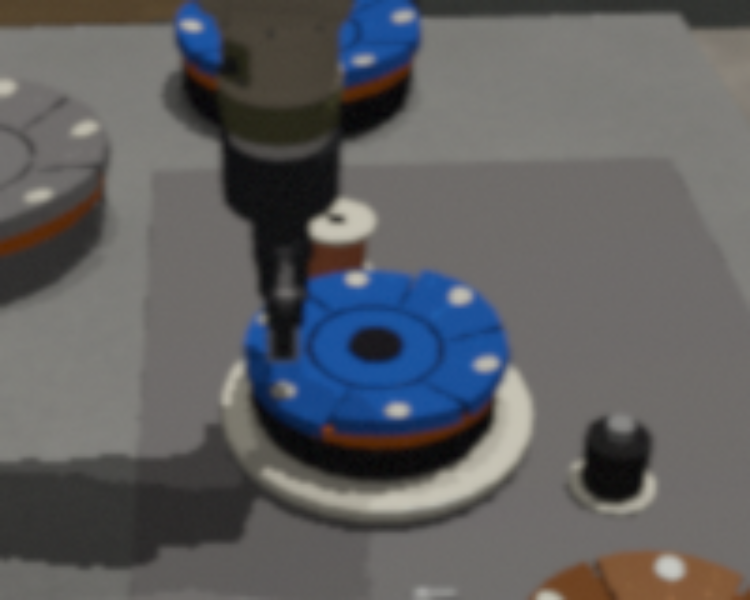

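The front-left section (mark at 283,390) is shut with no orange under it, and the case has not moved. Three sections remain, on the front and right. Next is (0.529, -0.034).

```bash
python3 -m creep '{"hand":[0,0,0,0,0],"delta_pos":[[-0.0315,-0.015,0],[-0.0315,-0.015,0],[-0.0315,-0.015,0],[0,0,0],[0,0,0.009]],"turn":[0,0,0,0,0]}'
python3 -m creep '{"hand":[0,0,0,0,0],"delta_pos":[[0,0,0.005],[0,0,0.004],[0,0,0.003],[0,0,0.002],[0,0,0.002]],"turn":[0,0,0,0,0]}'
python3 -m creep '{"hand":[0,0,0,0,0],"delta_pos":[[0,0,0.0015],[0,0,0.0015],[0,0,0.0015],[0,0,0.0012],[0,0,0]],"turn":[0,0,0,0,0]}'
```

```text
clock: 8.58
tcp_pos: [0.5307, -0.035, 0.1017]
orientation: [0.001, 0.0, 1.0, -0.0]
wrist_force: [-1.0, 0.9, -0.0]
finger_gap: 0.0001
clock: 9.0
tcp_pos: [0.5277, -0.0339, 0.0886]
orientation: [-0.001, -0.0, 1.0, -0.0]
wrist_force: [-3.4, 0.0, 4.4]
finger_gap: 0.0003
clock: 9.42
tcp_pos: [0.529, -0.0341, 0.0836]
orientation: [0.0, -0.0, 1.0, 0.0]
wrist_force: [-0.4, 0.8, 0.5]
finger_gap: -0.0002
```

```bash
python3 -m creep '{"hand":[0,0,0,0,0],"delta_pos":[[0,0,0.0012],[0,0,0],[0,0,-0.012],[0,0,-0.02],[0,0,0]],"turn":[0,0,0,0,0]}'
python3 -m creep '{"hand":[0,0,0,0,0],"delta_pos":[[-0.0285,0.0196,0],[-0.0285,0.0196,0],[-0.0285,0.0196,0],[0,0,0],[0,0,0.009]],"turn":[0,0,0,0,0]}'
python3 -m creep '{"hand":[0,0,0,0,0],"delta_pos":[[0,0,0.005],[0,0,0.004],[0,0,0.003],[0,0,0.002],[0,0,0.002]],"turn":[0,0,0,0,0]}'
python3 -m creep '{"hand":[0,0,0,0,0],"delta_pos":[[0,0,0.0015],[0,0,0.0015],[0,0,0.0015],[0,0,0.0012],[0,0,0]],"turn":[0,0,0,0,0]}'
```

```text
clock: 9.83
tcp_pos: [0.5307, -0.0345, 0.1115]
orientation: [0.002, -0.0, 1.0, -0.0]
wrist_force: [0.9, -0.0, 0.6]
finger_gap: 0.0001
clock: 10.25
tcp_pos: [0.5991, 0.0135, 0.1022]
orientation: [0.002, -0.001, 1.0, -0.0]
wrist_force: [-0.7, -0.5, 0.4]
finger_gap: 0.0002
clock: 10.67
tcp_pos: [0.5965, 0.0123, 0.0888]
orientation: [-0.0, 0.0, 1.0, -0.0]
wrist_force: [-2.8, -0.6, 4.6]
finger_gap: 0.0
clock: 11.08
tcp_pos: [0.5973, 0.013, 0.0836]
orientation: [-0.0, -0.0, 1.0, 0.0]
wrist_force: [-0.4, -0.1, 0.4]
finger_gap: -0.0001
```

```bash
python3 -m creep '{"hand":[0,0,0,0,0],"delta_pos":[[0,0,0.0012],[0,0,0],[0,0,-0.012],[0,0,-0.02],[0,0,0]],"turn":[0,0,0,0,0]}'
python3 -m creep '{"hand":[0,0,0,0,0],"delta_pos":[[0.0028,0.0344,0],[0.0028,0.0344,0],[0.0028,0.0344,0],[0,0,0],[0,0,0.009]],"turn":[0,0,0,0,0]}'
python3 -m creep '{"hand":[0,0,0,0,0],"delta_pos":[[0,0,0.005],[0,0,0.004],[0,0,0.003],[0,0,0.002],[0,0,0.002]],"turn":[0,0,0,0,0]}'
python3 -m creep '{"hand":[0,0,0,0,0],"delta_pos":[[0,0,0.0015],[0,0,0.0015],[0,0,0.0015],[0,0,0.0012],[0,0,0]],"turn":[0,0,0,0,0]}'
python3 -m creep '{"hand":[0,0,0,0,0],"delta_pos":[[0,0,0.0012],[0,0,0],[0,0,-0.012],[0,0,-0.03],[0,0,-0.04]],"turn":[0,0,0,0,0]}'
python3 -m creep '{"hand":[0,0,0,0,0],"delta_pos":[[0,0.03,-0.04],[0,0.03,-0.04],[0,0.04,0],[0,0.04,0],[0,0.03,0]],"turn":[0,0,0,0,0]}'
```

```text
clock: 11.5
tcp_pos: [0.5991, 0.0128, 0.1119]
orientation: [0.002, -0.0, 1.0, -0.0]
wrist_force: [1.2, 0.4, 1.3]
finger_gap: 0.0001
clock: 11.92
tcp_pos: [0.5915, 0.0968, 0.1026]
orientation: [0.002, -0.001, 1.0, 0.0]
wrist_force: [1.3, 0.5, 0.2]
finger_gap: 0.0001
clock: 12.33
tcp_pos: [0.5907, 0.0947, 0.0889]
orientation: [0.0, 0.001, 1.0, 0.0]
wrist_force: [-1.1, 0.3, 4.5]
finger_gap: -0.0003
clock: 12.75
tcp_pos: [0.5901, 0.0954, 0.0834]
orientation: [-0.001, -0.0, 1.0, 0.0]
wrist_force: [-0.8, 0.7, 0.5]
finger_gap: -0.0001
clock: 13.17
tcp_pos: [0.5885, 0.0954, 0.1474]
orientation: [-0.003, 0.0, 1.0, -0.0]
wrist_force: [0.9, -0.4, 0.0]
finger_gap: 0.0001
clock: 13.58
tcp_pos: [0.5909, 0.2337, 0.2149]
orientation: [0.001, -0.0, 1.0, 0.001]
wrist_force: [1.1, -0.5, 0.3]
finger_gap: 0.0001
```

```bash
python3 - <<'E'
from meas import *
S=env.get_state(); print(S['clock'],S['tcp_pos'],S['wrist_force'])
c=snap('side'); cv2.imwrite('pics/side4z.png',cv2.resize(c['pixels'][190:310,240:400,::-1],(800,600)))
d=snap('scene'); cv2.imwrite('pics/scene4z.png',cv2.resize(d['pixels'][180:300,180:340,::-1],(800,600)))
for n,cc,b in [('scene',d,(195,280,215,305)),('side',c,(215,285,255,345))]:
    o=marks(n,cc,b,0.070)
    for x in o: print(np.round(x[0],4),x[1],round(float(x[2]),3),np.round(x[3:]))
    if len(o)>=4: print(n,fit([x[0] for x in o]))
E
```

```text
13.5833 [0.59085556 0.23369404 0.21488341] [ 1.06496029 -0.52824534  0.34357002]
[0.4466 0.0859] 24 0.068 [210. 250.]
[0.515  0.1324] 23 0.068 [214. 279.]
[0.4523 0.0016] 32 0.071 [228. 229.]
[0.5924 0.0965] 33 0.067 [238. 289.]
[ 0.5289 -0.0346] 33 0.069 [253. 238.]
[0.5982 0.0128] 32 0.072 [258. 269.]
scene (array([0.52222604, 0.04910895, 0.5997742 ]), np.float64(0.0008198414663100895))
[0.5162 0.1321] 13 0.066 [224. 295.]
[0.5924 0.0943] 12 0.071 [231. 323.]
[0.4463 0.0838] 12 0.073 [235. 271.]
[0.5983 0.0122] 20 0.069 [249. 330.]
[0.4531 0.0013] 21 0.071 [254. 275.]
[ 0.5292 -0.0346] 23 0.07 [262. 306.]
side (array([0.52257993, 0.04820167, 0.59908057]), np.float64(0.001226996788692647))
```

View pics/side4z.png

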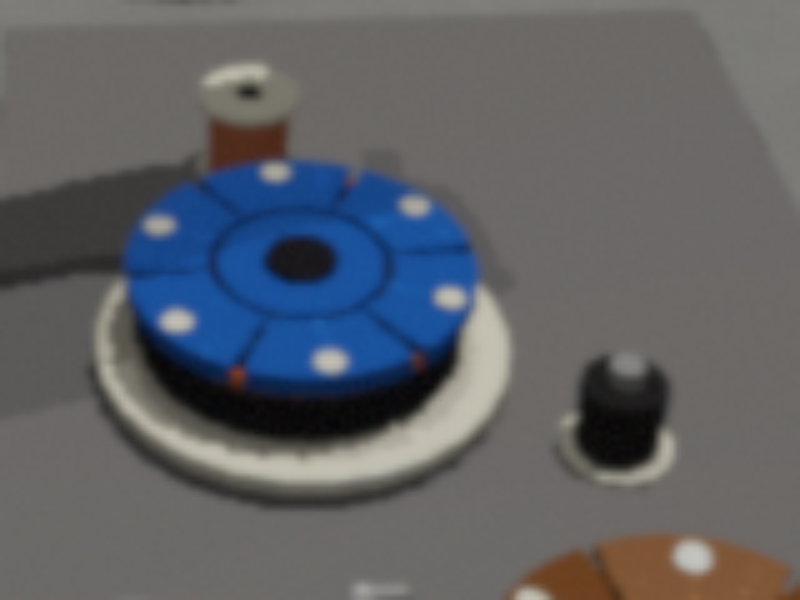

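View pics/scene4z.png

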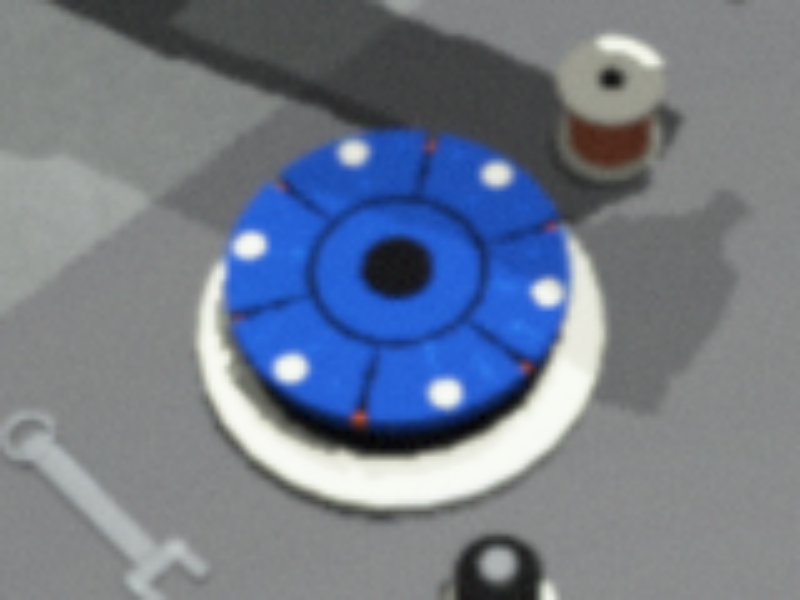

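All six sections are flush, with orange showing only in the slots. The marks read about 70 mm high, the fitted case centre has shifted by 1 mm or less, and the bystanders look untouched. I settle the arm and hand in.

```bash
python3 -m creep '{"hand":[0,0,0,0,0],"delta_pos":[[0,0,0],[0,0,0],[0,0,0],[0,0,0],[0,0,0]],"turn":[0,0,0,0,0]}'; python3 -c "
from workcell import env
print(env.hand_in())"
```

```text
clock: 14.1
tcp_pos: [0.5907, 0.2303, 0.2128]
orientation: [-0.0, 0.001, 1.0, -0.0]
wrist_force: [-1.0, -0.3, -0.2]
finger_gap: 0.0003
the job is handed in; nothing more can be done
None
```

All six lid sections on the smaller blue case on the white rest look clicked shut. I pressed each mark in turn with the closed fingertips, backed the arm off and handed the job in at about 14 s. The hand-in gives no verdict, so this rests on my own checks.

- **Presses:** each section gave roughly 3 to 5 N of resistance, then the force dropped to about zero as it snapped.
- **Lid:** the last pictures from both cameras show every section flush, with orange only in the slots. The marks read 66 to 73 mm above the bench; 70 mm is shut and 78 mm open, and the camera calibration is good to about 2 mm.
- **Case:** its fitted centre moved by 1 mm or less, and it looks upright.
- **Bystanders:** the spool, roller and wrench look unmoved in the pictures; I did not measure them again after the presses.
- **Arm:** at hand-in the arm was clear, with the fingertips about 0.2 m above the bench and no contact force beyond noise.

No check failed or disagreed.

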